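Load the liner and hold the cell cover over its tapped pillars

TASK

Close up the digestion cell as far as the screws: nest the white liner cup in the cell's steel vessel, lowering it fully home before you let go. Then lift the cover plate by its handle and finish holding it level, hovering about a centimetre above the four pillars, with each corner hole centred over its pillar's tapped hole so that I can drop the screws in; it must not knock or rest on the pillars or the liner's sealing collar, and the program ends with the cover still in the gripper. Leave the other things on the bench where they are.

Things in the scene. Friction and masses are not known exactly. Their poses are not given: they have to be found in the camera images.
- cell: digestion cell, heavy, does not move: grey base plate 140 (x) x 116 (y) mm, 14 mm high on its feet; an open round steel vessel in its middle; at x = +-52 mm, y = +-40 mm four round steel pillars 16 mm thick, 88 mm high, with a tapped hole in each top. To clear the pillars when placing the liner, close the fingers along the cell's x or y. Origin on the bench under the vessel's centre, z up.
- vessel_mouth (a point): centre of the steel vessel's mouth, in the plane of its flat rim, 68 mm above the bench. The vessel is 74 mm across outside; its bore is 51 mm across and 50 mm deep.
- liner: white fluoropolymer liner cup, 70 mm high, 0.1 to 0.17 kg, standing upright on the bench: slightly tapered, 40 mm across at the foot, 46 mm below the collar. About 2 mm play all round in the bore. Fully home, its foot is 20 mm and its top 90 mm above the bench, 2 mm above the pillar tops. Origin at the centre of its foot, z up to the open end.
- liner_top (a point): centre of the liner's open top edge, 70 mm above its foot. The uppermost 22 mm are a thick collar 58 mm across, gripped from outside; home, the collar's underside rests on the vessel's rim.
- cover: aluminium cover plate lying flat on the bench, 130 (x) x 104 (y) x 8 mm, 0.3 to 0.5 kg, with a round hole 12 mm across near each corner at x = +-52 mm, y = +-40 mm: the pattern of the pillars, half a turn makes no difference. Black bridge handle on top. Origin at the centre of the plate's underside, z up.
- handle (a point): middle of the cover's handle bar, 39 mm above the plate's underside: a black bar 96 mm long along the cover's x, 18 mm wide in y, 18 mm high, on two posts at x = +-38 mm; 22 mm free between bar and plate. Grip it here across its width.
- pillar_hole0 (a point): centre of the tapped hole in the top face of the cell's +x +y pillar, 88 mm above the bench.
- pillar_hole1 (a point): centre of the tapped hole in the top face of the cell's -x +y pillar, 88 mm above the bench.
- pillar_hole2 (a point): centre of the tapped hole in the top face of the cell's -x -y pillar, 88 mm above the bench.
- pillar_hole3 (a point): centre of the tapped hole in the top face of the cell's +x -y pillar, 88 mm above the bench.
- cover_hole0 (a point): centre of the cover's +x +y corner hole, in the plane of the plate's underside.
- cover_hole1 (a point): centre of the cover's -x +y corner hole, in the plane of the plate's underside.
- cover_hole2 (a point): centre of the cover's -x -y corner hole, in the plane of the plate's underside.
- cover_hole3 (a point): centre of the cover's +x -y corner hole, in the plane of the plate's underside.
- screw_dish: round steel dish 72 mm across, 14 mm high, with four knurled black-headed screws (30 mm high over all); a bystander. Origin at the centre of its underside.
- timer: white bench timer, 66 x 62 x 18 mm; a bystander. Origin at the centre of its underside.
- petri: lidded clear petri dish, 63 mm across, 15 mm high; a bystander. Origin at the centre of its underside.
Not all that is in view belongs to the job. There is more than one size of the liner; the job needs the larger.

How it is judged:
By the outcome, as a careful person would: the job done as asked, in the order asked, and still so for the second after the job is handed in, while the arm keeps its last pose, push and grip.
It also fails if it takes over 54 s, if anything falls off the work surface, if the arm or the gripper's body presses on something with over 40 N, if the wrist force passes 120 N, or if a joint passes its speed limit or range.

ROBOT

A 7-joint arm with a two-finger parallel gripper is mounted at the origin on a cart in front of the work surface, level with it; the furniture and walls round the work are solid. World frame = base frame: x ahead of the robot, y to its left, z up, the work surface at z = 0. Lengths are in mm, angles in rad, forces in N, time in s.
With the tool pointing down it reaches from about 400 to 850 mm from the base axis. Payload 4.5 kg.
Tool frame: the origin (TCP) lies between the finger pads; the fingertips stand 22 mm ahead of it and the grasp point (between the pads) lies 3 mm ahead of it (bot.tip_extent is the distance from the TCP to the fingertips, in mm); z points along the fingers, y is the line along which they close (so a half turn about z gives the same grasp; the last joint's range is limited). The gripper opens to 85 mm and grips with 20 to 120 N. Pads are 22 mm wide; open, the fingers measure 114 mm over their backs; the gripper's body (76 mm by 85 mm) begins 54 mm behind the grasp point. The pads swing forward as they close: fully open they stand 13 mm farther back than shut.
Start: joints at [-1.21, 0.689, -0.195, 1.565, 0.157, 0.902, -0.215], TCP at [200.615, 591.951, 253.317] pointing down, gripper open.
Joint ranges: [-3.01, 3.01], [-0.46, 2.08], [-1.47, 1.51], [0.13, 2.56], [-1, 4.14], [0.04, 2.09], [-2.66, 2.66]. Speed limits (rad/s): [2.57, 2.57, 3.14, 3.14, 3.14, 3.14, 3.14].

INTERFACE

Orientations are given as [roll, pitch, yaw] about the fixed x, y, z axes, in that order (R = Rz(yaw) Ry(pitch) Rx(roll)).
In Python, from bench import bot, hand, kinematics, cams, job, get_t, get_joints, get_qvel, get_joint_efforts, get_ee_pos, get_tool_rot, get_wrist_force, get_ft_torque, get_grip_width, get_gripper_force gives the robot as it stands. The module is installed in compiled form; this text tells all that it offers. Calls block until the motion is done:
- bot.move_ptp(position, orientation): joint-space move of the TCP to a pose.
- bot.move_straight(position, rot=None, speed=150, force_limit=None): straight line of the TCP; rot=None keeps the orientation; speed is the mean speed in mm/s. With force_limit (N) it stops when the force on the tool has changed by that much, and returns True; else False.
- bot.move_joints(angles): joint-space move.
- hand.command_gripper(opening, force=None): finger opening in mm; force is the grip in N (None keeps the last); returns when the fingers have stopped.
- bot.sleep(seconds).
- kinematics.solve_ik(position, orientation): joint angles nearest the present ones, or None.
- cams.grab_frame(name): name is "scene" or "top"; returns a dict with "pixels" (400x640x3 uint8, red, green, blue), "depth" (400x640 float32, mm along the optical axis (not along the pixel's ray), 0 where there is no reading), "mtx" (3x3 intrinsics, pixels), "eye" and "attitude" of the camera in the world. Camera axes: x right, y down, z forward; pixel columns grow to the right and rows downward; lengths in mm; the calibration is good to about 2 mm. A picture is of the moment at which its call begins.
A pose or a line that the arm cannot do raises bot.IKError and nothing moves.
- job.sign_off(): hands the job in; it is judged then, once.
Readings, each from a call of its own:
- get_t(): time.
- get_joints(): joint angles.
- get_qvel(): joint speeds.
- get_joint_efforts(): joint torques, N m.
- get_ee_pos(): TCP position.
- get_tool_rot(): TCP orientation.
- get_wrist_force(): force on the tool from outside, world axes, zero at the start.
- get_ft_torque(): the same for the moment, N m.
- get_grip_width(): finger opening in mm.
- get_gripper_force(): force on a finger pad.
Only numpy, scipy, OpenCV 4.12 (cv2) and the standard library are available. Lean on these libraries where they do the work, as an engineer would, in place of code of your own. Each camera call takes 0.05 s, during which the arm holds its last target. There are 200 camera calls.

## Working session

There is one attempt and no reset: what is moved stays moved. The work goes in short steps, each a Python script; the robot and the scene stay as the last script left them, time stands still between calls to the robot, and variables do not carry over. Pictures are saved under pics/ and viewed, at most 10 in all, crops included, and the job is handed in when it is done.

```bash
mkdir -p pics; python3 - <<'E'
from bench import *
import cv2,numpy as np
for n in ["scene","top"]:
    f=cams.grab_frame(n); np.savez(f"{n}0.npz",**{k:np.array(v) for k,v in f.items()})
    cv2.imwrite(f"pics/{n}0.png",f["pixels"][:,:,::-1]); print(n,f["mtx"],f["eye"],f["attitude"],(f["depth"]>0).mean())
print(get_t(),get_ee_pos(),get_tool_rot())
E
```

```text
scene [[371.49102242   0.         323.78903368]
 [  0.         371.49102242 198.05265048]
 [  0.           0.           1.        ]] [ -80.35588268 -658.69278472  567.09008701] [-2.07455037e+00  1.04618293e-03 -7.71810966e-01] 0.99620703125
top [[464.65314011   0.         320.3485392 ]
 [  0.         464.65314011 192.88033062]
 [  0.           0.           1.        ]] [ 442.21837005   10.08155202 1257.46664164] [-3.06625952 -0.01670002 -1.58006083] 0.996171875
0.1 [200.48075664 591.41451033 252.56987806] [-3.13996862e+00  8.23536991e-05  2.81485786e+00]
```

View pics/top0.png

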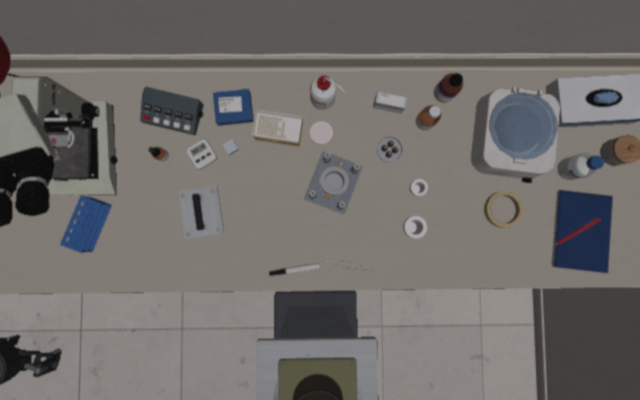

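View pics/scene0.png

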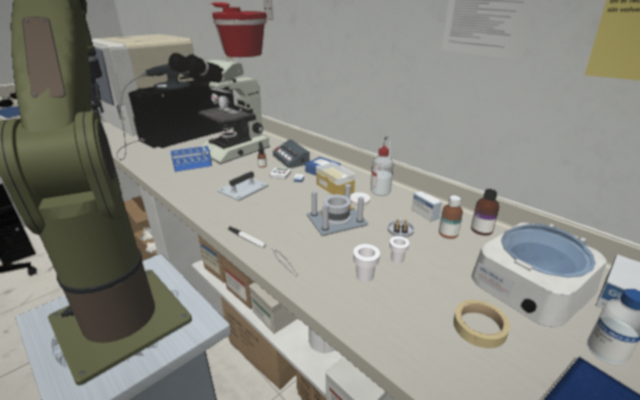

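The top view shows the cell at (334,182), the cover at (200,212), the screw dish at (389,149), the timer at (201,154) and the petri dish at (321,132). There are two liner candidates: A, larger, at (415,227), and B, smaller, at (419,187). The job needs the larger one, so A fits. I'll confirm this in an enlarged crop and by measuring.

```bash
cat > h.py <<'E'
import numpy as np, cv2
from scipy.spatial.transform import Rotation as Rn
def load(n): return {k:v for k,v in np.load(n+".npz").items()}
def grab(n,tag):
    from bench import cams
    f=cams.grab_frame(n); np.savez(tag+".npz",**{k:np.array(v) for k,v in f.items()}); return load(tag)
def cam(f): return Rn.from_euler("xyz",f["attitude"]).as_matrix(),f["eye"]
def ray(f,uv,z):
    R,e=cam(f); uv=np.atleast_2d(uv).astype(float)
    d=np.c_[uv,np.ones(len(uv))]@np.linalg.inv(f["mtx"]).T@R.T
    return e+d*((z-e[2])/d[:,2])[:,None]
def proj(f,P):
    R,e=cam(f); p=(np.atleast_2d(P)-e)@R@f["mtx"].T; return p[:,:2]/p[:,2:]
def cloud(f):
    v,u=np.mgrid[:400,:640]; d=f["depth"]
    R,e=cam(f); p=np.stack([u,v,np.ones_like(u)],-1).astype(float)@np.linalg.inv(f["mtx"]).T*d[...,None]
    return p@R.T+e
E
python3 - <<'E'
from h import *
f=load("top0"); s=load("scene0")
for n,uv in dict(base=(317,385),cell=(334,182),A=(415,227),B=(419,187),cover=(200,212)).items(): print(n,ray(f,uv,0)[0].round(1))
C=cloud(f)
for n,(u,v) in dict(A=(415,227),B=(419,187)).items():
    w=C[v-16:v+17,u-16:u+17]; m=(w[...,2]>30); 
    print(n,"zmax",np.percentile(w[...,2],99).round(1),"extent",np.ptp(w[m][:,0]).round(1),np.ptp(w[m][:,1]).round(1))
print("bench z",np.median(C[235:250,330:400,2]))
im=f["pixels"][:,:,::-1]
a=cv2.resize(im[165:250,380:455],None,fx=5,fy=5,interpolation=3);b=cv2.resize(s["pixels"][225:295,340:420,::-1],None,fx=5,fy=5,interpolation=3)
o=np.zeros((430,790,3),np.uint8);o[:425,:375]=a;o[:350,380:780]=b;cv2.imwrite("pics/lin.png",o)
a=cv2.resize(im[145:220,295:370],None,fx=5,fy=5,interpolation=3);b=cv2.resize(im[175:250,165:240],None,fx=5,fy=5,interpolation=3)
cv2.imwrite("pics/cc.png",np.hstack([a,b]))
E
```

```text
base [30.   1.7  0. ]
cell [566.3 -49.2   0. ]
A [ 442.2 -267.3    0. ]
B [ 550.9 -281.     0. ]
cover [487.9 313.    0. ]
A zmax 74.9 extent 56.5 291.1
B zmax 58.4 extent 125.1 301.0
bench z 0.5039759645471804
```

View pics/lin.png

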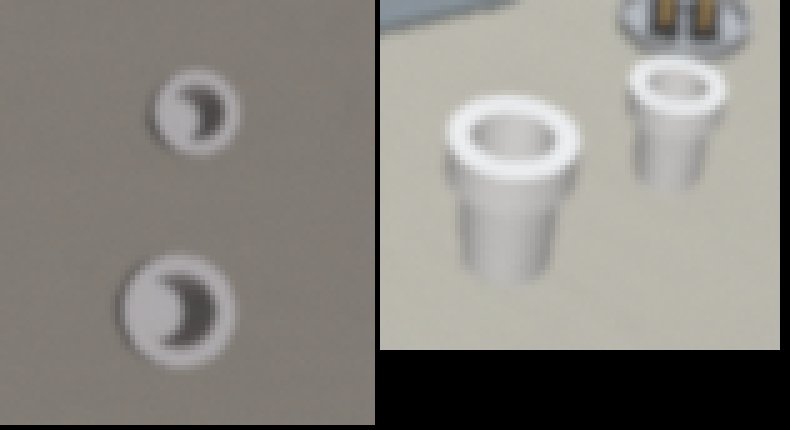

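View pics/cc.png

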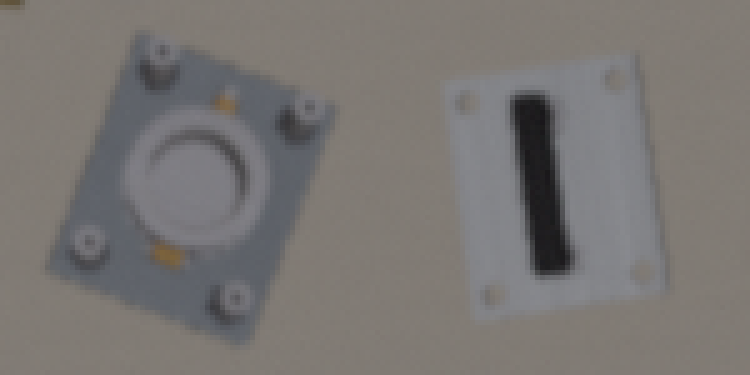

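The crops confirm A: bottom-left, top (415,227), about 70 mm high and 58 mm across the collar. B is a smaller decoy. In the cell crop the four pillar tops show tapped holes at about (327,155), (357,166), (313,193) and (342,204). The cover's holes are at about (258,195)-165 and so on. Next I'll measure all of these with sub-pixel precision.

```bash
cat >> h.py <<'E'
def blob(g,uv,r,frac=.5,n=8):
    """iterated weighted centroid of the blob around uv, weight = g above a level between local min/max"""
    v,u=np.mgrid[:400,:640]; c=np.array(uv,float)
    for _ in range(n):
        m=(u-c[0])**2+(v-c[1])**2<r*r; x=g[m]; lo,hi=x.min(),x.max()
        w=np.where(m,np.clip(g-(lo+frac*(hi-lo)),0,None),0); c=np.array([(u*w).sum(),(v*w).sum()])/w.sum()
    return c
def fit(P,pat):
    a,b=P[:,:2],pat; H=(b-b.mean(0)).T@(a-a.mean(0)); y=np.arctan2(H[0,1]-H[1,0],H[0,0]+H[1,1])
    R=np.array([[np.cos(y),-np.sin(y)],[np.sin(y),np.cos(y)]]); c=a.mean(0)-R@b.mean(0)
    return c,y,(a-(b@R.T+c))
PAT=np.array([[52,40],[-52,40],[-52,-40],[52,-40]],float)
def circ(f,mask,z,sel=None):
    k,_=cv2.findContours(mask.astype(np.uint8),cv2.RETR_EXTERNAL,cv2.CHAIN_APPROX_NONE)
    k=max(k,key=cv2.contourArea)[:,0]; p=ray(f,k,z)[:,:2].astype(np.float32)
    (x,y),r=cv2.minEnclosingCircle(p); el=cv2.fitEllipse(p); return (x,y,r),el
E
python3 - <<'E'
from h import *
f=load("top0"); s=load("scene0"); g=f["pixels"].astype(float).mean(2)
def show(n,c,y,e): print(n,c.round(1),np.degrees(y).round(2),"res",e.round(1).tolist())
cr=lambda p,o:(np.array(p)+.5)/5-.5+o
pc=[cr(p,(295,145)) for p in [(162,50),(91,243),(236,299),(311,107)]]
cell=np.array([blob(g,p,5) for p in pc]); print(cell.round(1).tolist())
c,y,e=fit(ray(f,cell,88),PAT); show("cell top",c,y,e)
pv=[cr(p,(165,175)) for p in [(468,103),(493,296),(643,271),(616,81)]]
cov=np.array([blob(-g,p,3.6,.4) for p in pv]); print(cov.round(1).tolist())
C,Y,E=fit(ray(f,cov,4),PAT); show("cover top",C,Y,E)
cl=cloud(f)
m=np.zeros((400,640),bool); m[185:245,170:230]=1; m&=(cl[...,2]>30)&(g<60)
p=cl[m]; print("handle depth",m.sum(),p.mean(0).round(1)); 
k,_=cv2.findContours(m.astype(np.uint8),0,1); r=cv2.minAreaRect(max(k,key=cv2.contourArea)); print(r, ray(f,r[0],48).round(1), ray(f,r[0],44).round(1))
# liner
w=np.zeros((400,640),bool); w[207:247,395:435]=1
wm=w&(g>np.percentile(g[w],50)+22)
print("g bg",np.median(g[w]),g[w].max()); print("liner top",circ(f,wm,70))
wd=w&(cl[...,2]>35); print("liner depth",circ(f,wd,70))
# scene
gs=s["pixels"].astype(float).mean(2)
print("proj scene pillars",proj(s,np.c_[fit(ray(f,cell,88),PAT)[0]+PAT@np.array([[np.cos(y),np.sin(y)],[-np.sin(y),np.cos(y)]]),[88]*4]).round(1).tolist())
cs=np.c_[(lambda z:z)(np.zeros(0))] if 0 else None
a=cv2.resize(s["pixels"][175:250,300:375,::-1],None,fx=5,fy=5,interpolation=3);b=cv2.resize(s["pixels"][160:210,205:285,::-1],None,fx=5,fy=5,interpolation=3)
o=np.zeros((375,780,3),np.uint8);o[:,:375]=a;o[:250,380:780]=b;cv2.imwrite("pics/sc.png",o)
E
```

```text
[[329.6, 148.5], [312.2, 191.9], [342.9, 203.7], [359.0, 159.8]]
cell top [573.1 -50.2] -21.55 res [[7.1, -2.7], [-6.6, 4.2], [-7.5, 1.4], [7.0, -2.9]]
[[257.7, 198.7], [263.0, 232.6], [294.8, 227.0], [288.4, 186.0]]
cover top [488.6 108.2] 11.59 res [[-9.4, -0.4], [1.5, 6.1], [-0.6, -0.8], [8.5, -5.0]]
handle depth 226 [487.6 306.   53.6]
((197.79522705078125, 211.39031982421875), (35.21829605102539, 6.5927557945251465), 82.14668273925781) [[487.8 307.1  48. ]] [[487.9 308.1  44. ]]
g bg 123.0 173.0
liner top ((442.80621337890625, -254.22430419921875, 28.754941940307617), ((442.9884948730469, -253.6089324951172), (54.2664680480957, 55.48739242553711), 84.96562957763672))
liner depth ((444.30859375, -251.16976928710938, 30.45632553100586), ((444.2053527832031, -251.1941375732422), (56.27826690673828, 59.75181198120117), 179.28587341308594))
proj scene pillars [[350.7, 184.6], [316.9, 191.2], [328.4, 204.5], [363.9, 197.0]]
```

View pics/sc.png

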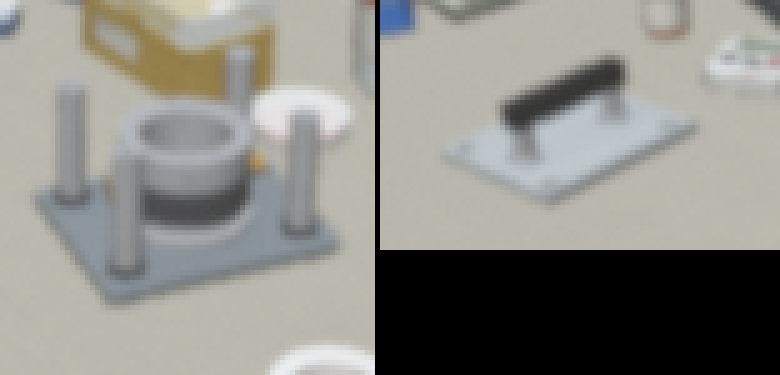

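The scene crop shows the cell's pillars with tops at about (314,192), (325,206), (347,185) and (360,197), and the cover with its handle. My cover seed pixels carried the wrong crop offset (by 75 px), and the pillar blobs drifted, so I'm tightening both.

```bash
python3 - <<'E'
from h import *
f=load("top0"); g=f["pixels"].astype(float).mean(2)
def show(n,c,y,e): print(n,c.round(1),np.degrees(y).round(2),"res",e.round(1).tolist())
cr=lambda p,o:(np.array(p)+.5)/5-.5+o
pc=[cr(p,(295,145)) for p in [(162,50),(91,243),(236,299),(311,107)]]
show("cell hand",*fit(ray(f,pc,88),PAT))
for r,fr in [(3.5,.5),(4,.6),(3,.4)]:
    cell=np.array([blob(g,p,r,fr,3) for p in pc]); show(f"cell {r}",*fit(ray(f,cell,88),PAT))
pv=[cr(np.array(p)-[375,0],(165,175)) for p in [(468,103),(493,296),(643,271),(616,81)]]
show("cov hand",*fit(ray(f,pv,4),PAT))
for r,fr in [(3.5,.3),(3,.4),(4,.5)]:
    cov=np.array([blob(-g,p,r,fr,3) for p in pv]); show(f"cov {r}",*fit(ray(f,cov,4),PAT))
# plate outline
hsv=cv2.cvtColor(f["pixels"],cv2.COLOR_RGB2HSV); 
w=np.zeros((400,640),bool); w[180:245,172:228]=1
m=w&((g>127)&(f["pixels"][...,2].astype(int)>=f["pixels"][...,0]-2)|(g<60))
m=cv2.morphologyEx(m.astype(np.uint8),cv2.MORPH_CLOSE,np.ones((5,5)))
k=max(cv2.findContours(m,0,1)[0],key=cv2.contourArea); P=ray(f,k[:,0],5)[:,:2].astype(np.float32); print("plate",cv2.minAreaRect(P))
# cell base outline z=14 (blueish) and vessel rim z=68
px=f["pixels"].astype(int); b=np.zeros((400,640),bool); b[140:222,290:372]=1
m=(b&(px[...,2]-px[...,0]>8)).astype(np.uint8); m=cv2.morphologyEx(m,cv2.MORPH_OPEN,np.ones((3,3)))
k=max(cv2.findContours(m,0,1)[0],key=cv2.contourArea); print("base",cv2.minAreaRect(ray(f,k[:,0],12)[:,:2].astype(np.float32)))
cl=cloud(f); m=b&(abs(cl[...,2]-68)<9); v,u=np.nonzero(m)
print("vessel rim depth", m.sum()); m[:]=m; print(circ(f,cv2.morphologyEx(m.astype(np.uint8),cv2.MORPH_OPEN,np.ones((3,3))),68))
# collar edge via gradient: bright>mid level
w[:]=0; w[205:250,393:438]=1
for t in (140,148,155): print("liner",t,circ(f,w&(g>t),70))
E
```

```text
cell hand [564.  -46.7] -21.41 res [[0.7, 0.4], [-0.6, -0.7], [-0.3, 0.9], [0.2, -0.5]]
cell 3.5 [568.2 -48. ] -21.72 res [[2.2, -1.4], [-2.4, 2.1], [-2.2, 0.1], [2.4, -0.8]]
cell 4 [569.4 -48.5] -21.77 res [[3.2, -1.6], [-3.4, 2.8], [-3.3, 0.5], [3.5, -1.6]]
cell 3 [567.2 -47.8] -21.61 res [[2.0, 0.3], [-1.5, 1.9], [-1.6, -0.4], [1.1, -1.8]]
cov hand [487.5 310.4] 8.36 res [[0.2, -0.0], [-0.5, 0.4], [0.4, -0.3], [-0.2, -0.1]]
cov 3.5 [487.4 311.7] 8.58 res [[0.6, 1.0], [-0.5, 1.2], [-0.9, -1.7], [0.8, -0.4]]
cov 3 [487.4 312.5] 8.72 res [[0.7, 0.6], [-0.5, 1.0], [-1.1, -1.7], [0.9, 0.0]]
cov 4 [487.4 311.8] 9.1 res [[1.0, 1.0], [-0.4, 2.2], [-1.2, -3.3], [0.6, 0.1]]
plate ((487.7294921875, 312.0860595703125), (130.04208374023438, 101.04888916015625), 8.462041854858398)
base ((564.2606201171875, -46.05225372314453), (109.1521987915039, 132.44190979003906), 68.40855407714844)
vessel rim depth 390
((565.1871337890625, -46.18352508544922, 37.01658630371094), ((565.3492431640625, -46.19014358520508), (71.71369171142578, 72.0006332397461), 57.6773796081543))
liner 140 ((442.6980895996094, -253.62887573242188, 29.042081832885742), ((442.81103515625, -253.65969848632812), (54.61339569091797, 56.65563201904297), 98.93899536132812))
liner 148 ((443.073974609375, -253.68148803710938, 28.150951385498047), ((443.1244201660156, -253.5655975341797), (54.15242004394531, 54.501678466796875), 56.834007263183594))
liner 155 ((443.100830078125, -253.3179931640625, 27.44200897216797), ((443.02239990234375, -253.4322509765625), (52.85145950317383, 52.9231071472168), 134.18930053710938))
```

```bash
python3 - <<'E'
from h import *
from bench import *
s=load("scene0"); f=load("top0"); gs=s["pixels"].astype(float).mean(2)
cr=lambda p,o:(np.array(p)+.5)/5-.5+o
ps=[cr(p,(300,175)) for p in [(238,50),(71,85),(126,155),(302,110)]]
c,y,e=fit(ray(s,ps,88),PAT); print("scene cell",c.round(1),np.degrees(y).round(2),e.round(1).tolist())
# which correspondence: top fit projected
ca,sa=np.cos(np.radians(-21.5)),np.sin(np.radians(-21.5)); W=PAT@np.array([[ca,sa],[-sa,ca]])+[564.4,-46.4]
print(proj(s,np.c_[W,[88]*4]).round(1).tolist(),np.round(ps,1).tolist())
# liner top ellipse in scene: bright white
w=np.zeros((400,640),bool); w[235:285,345:385]=1
for t in (215,225,235):
    m=(w&(gs>t)).astype(np.uint8); print(t,m.sum(),circ(s,m,70)[1] if m.sum()>50 else "")
print("tip",bot.tip_extent)
for n,p,yaw in [("liner",(443,-253.6,73),-21.5),("cell",(564.4,-46.4,93),-21.5),("cover",(487.5,311,36),8.4),("final",(564.4,-46.4,134),-21.5)]:
    for k in (0,180):
      for dz in (0,110):
        q=kinematics.solve_ik([p[0],p[1],p[2]+dz],[np.pi,0,np.radians((yaw+k+180)%360-180)]); print(n,k,dz,None if q is None else np.round(q,2))
E
```

```text
scene cell [565.1 -44.7] -19.88 [[1.3, -0.4], [1.7, -0.4], [-3.4, -1.5], [0.4, 2.3]]
[[347.7, 185.1], [313.7, 191.7], [325.0, 205.1], [360.7, 197.6]] [[347.2, 184.6], [313.8, 191.6], [324.8, 205.6], [360.0, 196.6]]
215 208 ((444.4266357421875, -252.0858154296875), (54.572265625, 57.72705841064453), 129.81710815429688)
225 141 ((444.41162109375, -252.11181640625), (52.07793045043945, 53.16044616699219), 43.797054290771484)
235 29 
tip 22.0
liner 0 0 [ 0.3   0.87  0.22  2.05 -0.64  0.29 -0.89]
liner 0 110 [-0.05  0.83  0.87  2.01 -0.94  0.77 -0.54]
liner 180 0 [ 0.74  0.9  -0.53  2.03  0.98  0.49  0.67]
liner 180 110 [ 0.72  0.68 -0.47  1.97  0.52  0.61  1.1 ]
cell 0 0 [-0.25  0.91  0.44  1.88 -0.74  0.52 -1.24]
cell 0 110 [-0.46  0.85  0.87  1.83 -0.84  0.88 -1.12]
cell 180 0 [ 0.21  0.87 -0.36  1.86  0.58  0.52  0.65]
cell 180 110 [ 0.18  0.69 -0.3   1.79  0.3   0.71  0.91]
cover 0 0 [-0.79  0.98  0.25  1.85 -0.58  0.39 -1.53]
cover 0 110 [-0.87  0.82  0.4   1.82 -0.52  0.61 -1.58]
cover 180 0 [-0.53  0.96 -0.2   1.84  0.44  0.39  0.66]
cover 180 110 [-0.47  0.79 -0.31  1.8   0.39  0.62  0.71]
final 0 0 [-0.36  0.89  0.65  1.87 -0.85  0.68 -1.13]
final 0 110 [-0.46  0.78  0.87  1.79 -0.74  0.93 -1.21]
final 180 0 [ 0.2   0.8  -0.34  1.84  0.45  0.58  0.77]
final 180 110 [ 0.17  0.63 -0.28  1.75  0.23  0.79  0.97]
```

Both cameras agree to about 1.5 mm, so I'm using their averages: cell (564.7,-45.8), liner (443.6,-253). Grasping the liner next.

```bash
python3 - <<'E'
from h import *
from bench import *
ori=[np.pi,0,np.radians(158.5)]
bot.move_ptp([443.6,-253,200],ori)
bot.move_straight([443.6,-253,73],speed=150)
hand.command_gripper(40,40)
print("w",get_grip_width(),get_gripper_force(),get_wrist_force(),get_ee_pos(),get_t())
bot.move_straight([443.6,-253,200],speed=180)
bot.move_ptp([564.7,-45.8,210],ori)
print("w",get_grip_width(),get_wrist_force(),get_ee_pos(),get_tool_rot(),get_t())
t=grab("top","top1"); s=grab("scene","scene1")
o=np.zeros((600,640,3),np.uint8)
a=cv2.resize(t["pixels"][100:220,270:400,::-1],None,fx=2.4,fy=2.4,interpolation=3); b=cv2.resize(s["pixels"][80:240,280:400,::-1],None,fx=3,fy=3,interpolation=3)
o=np.zeros((480,680,3),np.uint8);o[:a.shape[0],:a.shape[1]]=a;o[:480,315:675]=b;cv2.imwrite("pics/held.png",o)
E
```

```text
w 56.88179272405978 42.00800685212016 [-1.01047082 -0.72697009  5.47053893] [ 443.9989634  -253.32019829   74.01162649] 4.5667
w 56.74988316108014 [-0.01903353 -0.20579722 -0.96664936] [563.58088208 -48.19332613 209.11732013] [-3.13847685e+00 -1.58157210e-03  2.76420445e+00] 6.375
```

View pics/held.png

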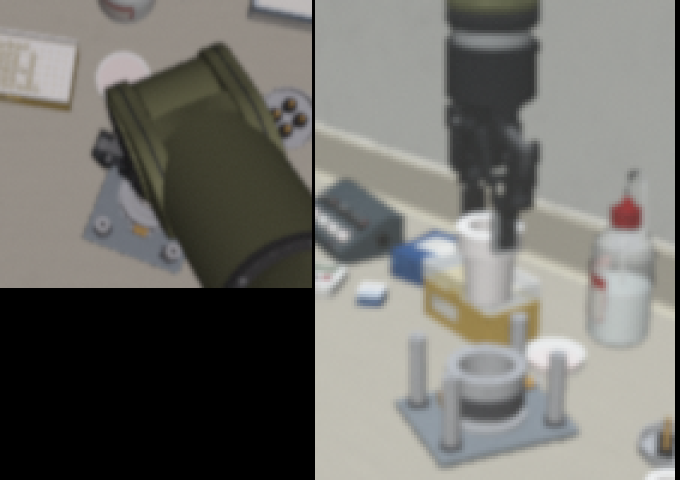

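The held liner hangs upright in the scene view, with its foot at about (338,182) and the vessel mouth at about (342,199). The arm hides both from above. I'll check the settled TCP and the sideways alignment in the scene camera.

```bash
python3 - <<'E'
from h import *
from bench import *
bot.sleep(.3)
for _ in range(3): print(get_ee_pos().round(2) if hasattr(get_ee_pos(),'round') else get_ee_pos(),get_tool_rot()); bot.sleep(.05)
s=grab("scene","scene2"); px=s["pixels"].astype(int); e=np.array(get_ee_pos())
# liner body edges on rows
for z in (15,25,35,42):
    c=proj(s,[[e[0],e[1],e[2]-74+z]])[0]; r=int(round(c[1])); row=px[r,315:362].min(1); 
    print("z",z,"pred u",c.round(1),"row",r,row.tolist())
for x0 in ((563.6,-47),(564.7,-45.8)): print("vessel rim L/R pred", [proj(s,[[x0[0]+k*37*.718,x0[1]-k*37*.697,68]])[0].round(1).tolist() for k in (-1,1)])
r=200; print(px[r,322:364].min(1).tolist(), "from 322 row",r)
E
```

```text
[564.55 -46.55 210.06] [-3.14138870e+00  6.90641607e-05  2.76518764e+00]
[564.61 -46.33 210.04] [-3.14149385e+00  8.23526931e-05  2.76550926e+00]
[564.66 -46.07 210.07] [3.14155981e+00 1.01813591e-04 2.76591751e+00]
z 15 pred u [337.2 173.5] row 173 [90, 107, 111, 124, 131, 135, 137, 136, 136, 138, 143, 152, 161, 163, 158, 159, 169, 178, 185, 187, 189, 189, 188, 184, 180, 174, 168, 159, 147, 150, 173, 194, 199, 201, 201, 202, 203, 204, 203, 193, 184, 179, 179, 179, 178, 177, 178]
z 25 pred u [337.2 170. ] row 170 [99, 136, 157, 164, 162, 163, 168, 173, 178, 183, 185, 184, 181, 175, 165, 161, 170, 178, 184, 187, 188, 189, 188, 185, 181, 175, 170, 162, 152, 148, 166, 190, 202, 202, 196, 191, 186, 181, 179, 178, 179, 179, 180, 183, 186, 187, 188]
z 35 pred u [337.3 166.5] row 167 [108, 153, 179, 189, 192, 191, 191, 191, 190, 191, 191, 191, 190, 180, 165, 162, 170, 178, 182, 185, 188, 189, 189, 186, 182, 177, 171, 163, 155, 145, 148, 165, 178, 180, 181, 182, 184, 187, 188, 187, 186, 182, 177, 171, 166, 159, 153]
z 42 pred u [337.3 164. ] row 164 [85, 105, 129, 155, 179, 203, 220, 225, 224, 221, 215, 204, 192, 182, 176, 179, 186, 190, 194, 195, 196, 197, 195, 186, 172, 164, 162, 162, 159, 154, 154, 164, 176, 180, 178, 173, 167, 160, 155, 149, 145, 142, 139, 138, 137, 137, 136]
vessel rim L/R pred [[323.2, 201.2], [350.2, 201.2]]
vessel rim L/R pred [[323.2, 200.9], [350.2, 200.9]]
[180, 186, 188, 188, 184, 170, 147, 131, 130, 135, 141, 145, 149, 150, 153, 153, 155, 155, 152, 151, 148, 143, 143, 149, 165, 179, 183, 179, 177, 186, 204, 219, 224, 227, 225, 206, 172, 154, 153, 152, 151, 168] from 322 row 200
```

Sideways alignment is within about 0.5 mm: the liner axis is at u=337 and the vessel centre at 336.9. Lowering under force guard.

```bash
python3 - <<'E'
from h import *
from bench import *
x,y=564.7,-45.8
bot.move_straight([x,y,150],speed=150); bot.sleep(.3); print(get_wrist_force(),get_ee_pos())
for z,sp in ((120,60),(104,35),(97,25),(91.5,12)):
    h=bot.move_straight([x,y,z],speed=sp,force_limit=10)
    print(z,h,np.round(get_wrist_force(),2),np.round(get_ft_torque(),2),np.round(get_ee_pos(),2),get_t())
    if h: break
E
```

```text
[ 0.69196723 -0.36189482 -1.13040855] [565.19005566 -45.81587082 150.81499924]
120 False [ 0.78 -0.31 -0.74] [ 0.04 -0.   -0.  ] [564.68 -45.72 119.77] 8.475
104 False [-0.43  0.96 -1.38] [-0.04 -0.02  0.03] [564.7  -45.77 103.89] 9.0833
97 False [ 0.01  0.44 -1.53] [-0.05 -0.02 -0.04] [564.58 -45.81  96.83] 9.5167
91.5 True [-0.34 -0.45  5.4 ] [ 0.05  0.12 -0.  ] [564.91 -45.76  94.08] 9.875
```

Contact came at TCP z 94.1. The liner was gripped at z 74.0, so 94.0 is home. I'll press slightly to confirm it's seated before releasing.

```bash
python3 - <<'E'
from h import *
from bench import *
x,y=564.7,-45.8
h=bot.move_straight([x,y,92.5],speed=10,force_limit=15)
bot.sleep(.2); print(h,np.round(get_wrist_force(),2),np.round(get_ft_torque(),2),np.round(get_ee_pos(),2),get_grip_width())
s=grab("scene","scene3"); 
cv2.imwrite("pics/home.png",cv2.resize(s["pixels"][120:245,285:385,::-1],None,fx=4.5,fy=4.5,interpolation=3)); print(get_t())
print("pred collar bottom front", proj(s,[[564.7-29*.697,-45.8-29*.718,68]]),"vessel rim front",proj(s,[[564.7-37*.697,-45.8-37*.718,68]]))
E
```

```text
False [-2.77 -0.42 12.64] [0.11 0.61 0.05] [564.94 -45.8   94.01] 56.47614185326217
10.375
pred collar bottom front [[337.0114347  206.22784722]] vessel rim front [[337.10911696 207.74016086]]
```

View pics/home.png

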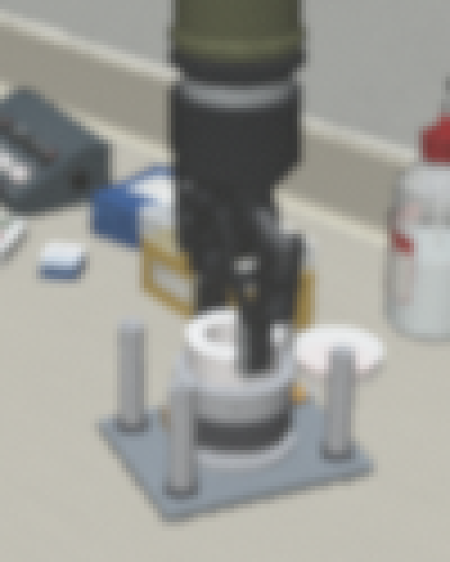

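The picture shows the collar resting on the vessel rim, with its top (about row 193 full-frame) just above the pillar tops. It stays at z=94.0 under 12.6 N, so it is home. Releasing and going for the cover.

```bash
python3 - <<'E'
from h import *
from bench import *
bot.move_straight([564.7,-45.8,94],speed=20); bot.sleep(.2)
hand.command_gripper(80); bot.sleep(.1)
bot.move_straight([564.7,-45.8,200],speed=150)
ori=[np.pi,0,np.radians(-171.6)]
bot.move_ptp([487.8,310.8,150],ori)
t=grab("top","top2"); cl=cloud(t); b=np.zeros((400,640),bool); b[150:215,300:368]=1
t0=load("top0"); d=(cl[...,2]-cloud(t0)[...,2]); g=t["pixels"].astype(float).mean(2)
m=b&(t["pixels"].min(2)>150); print(m.sum(),circ(t,m,90)); 
rm=cv2.dilate(m.astype(np.uint8),np.ones((1,1)))>0; print("collar z pct",np.percentile(cl[...,2][rm],[10,50,90]).round(1))
bot.move_straight([487.8,310.8,42],speed=120); bot.sleep(.2)
print(np.round(get_ee_pos(),2),np.round(get_wrist_force(),2),get_t())
hand.command_gripper(5,80); bot.sleep(.2)
print(get_grip_width(),get_gripper_force(),np.round(get_ee_pos(),2),np.round(get_tool_rot(),4),np.round(get_wrist_force(),2))
cv2.imwrite("pics/placed.png",cv2.resize(t["pixels"][145:220,295:370,::-1],None,fx=6,fy=6,interpolation=3))
E
```

```text
366 ((564.1435546875, -45.821590423583984, 29.802953720092773), ((564.1082763671875, -45.95219039916992), (57.24456024169922, 57.7066764831543), 120.80972290039062))
collar z pct [24.7 88.8 93.1]
[488.22 311.02  42.71] [ 0.23 -0.38  0.49] 14.8167
17.13358023849113 79.44176316261292 [488.03 309.79  42.25] [-3.1398 -0.     -2.9955] [-0.26 -2.25  4.75]
```

View pics/placed.png

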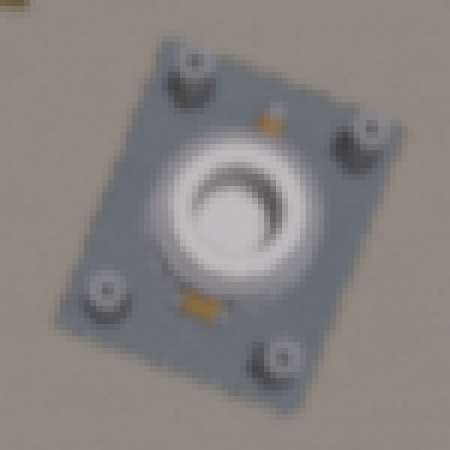

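The liner sits centred in the vessel in the top view, with pillar holes visible at all four corners. Its centre (564.1,-45.9) agrees with the cell centre. The cover handle is gripped at 17.1 mm width, so I'll lift it and carry it over.

```bash
python3 - <<'E'
from h import *
from bench import *
t2=load("top2"); pc=[(np.array(p)+.5)/6-.5+(295,145) for p in [(194,63),(106,291),(284,358),(372,130)]]
c,y,e=fit(ray(t2,pc,88),PAT); print("cell",c.round(1),np.degrees(y).round(2),e.round(1).tolist())
bot.move_straight([487.8,310.0,60],speed=60); bot.move_straight([487.8,310.0,230],speed=150)
print(get_grip_width(),np.round(get_wrist_force(),2),np.round(get_ft_torque(),2))
bot.move_ptp([564.7,-45.8,230],[np.pi,0,np.radians(158.5)]); bot.sleep(.8)
bot.move_straight([564.7,-45.8,180],speed=80); bot.sleep(.6)
print(get_grip_width(),np.round(get_wrist_force(),2),np.round(get_ft_torque(),2),np.round(get_ee_pos(),2),np.round(get_tool_rot(),4),get_t())
t=grab("top","top3"); s=grab("scene","scene3b")
a=cv2.resize(t["pixels"][130:220,280:380,::-1],None,fx=4,fy=4,interpolation=3); b=cv2.resize(s["pixels"][120:230,290:385,::-1],None,fx=4,fy=4,interpolation=3)
o=np.zeros((440,780,3),np.uint8);o[:360,:400]=a;o[:440,400:780]=b;cv2.imwrite("pics/cov1.png",o)
E
```

```text
cell [563.7 -46.2] -21.47 [[-0.3, 0.2], [-0.0, 0.2], [0.4, 0.0], [-0.1, -0.4]]
16.64897294812758 [-0.36 -0.75 -5.18] [-0.04  0.05 -0.  ]
16.906892828824382 [ 0.54 -0.29 -4.36] [ 0.02  0.   -0.01] [564.69 -45.82 180.04] [-3.1416  0.      2.7663] 20.8833
```

View pics/cov1.png

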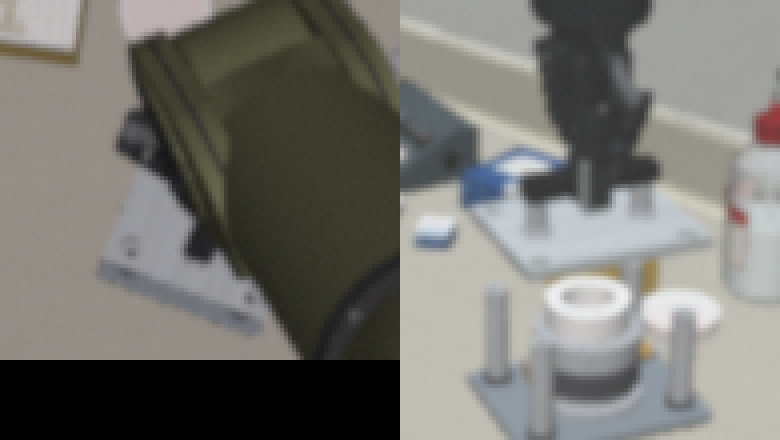

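The view shows the cover level. In the top crop its two -x holes are visible at about (312,191) and (342.5,204). In the scene crop, holes are at about (325,185) and (362,178). Computing the cover-to-cell offset in each camera.

```bash
python3 - <<'E'
from h import *
t=load("top3"); s=load("scene3b"); g=t["pixels"].astype(float).mean(2); gs=s["pixels"].astype(float).mean(2)
cr=lambda p,o:(np.array(p)+.5)/4-.5+o
Z=137.8+4; y=np.radians(-21.5); R=np.array([[np.cos(y),-np.sin(y)],[np.sin(y),np.cos(y)]])
ht=[cr(p,(280,130)) for p in [(129,246),(251,297)]]
hb=[blob(-g,p,2.6,.4,4) for p in ht]
for n,h in (("hand",ht),("blob",hb)):
    P=ray(t,h,Z)[:,:2]; print("top",n,np.round(h,1).tolist(),"centre",(P-PAT[[1,2]]@R.T).round(1).tolist(),"dist",np.linalg.norm(P[0]-P[1]).round(1))
a=t["pixels"][184:199,303:322].mean(2).astype(int); print(a)
hs=[cr(np.array(p)-[400,0],(290,120)) for p in [(539,261),(689,234)]]; hsb=[blob(-gs,p,2.4,.4,4) for p in hs]
for n,h in (("hand",hs),("blob",hsb)):
    P=ray(s,h,Z+3)[:,:2]; print("scene",n,np.round(h,1).tolist(),P.round(1).tolist(),[(p-PAT@R.T).round(1).tolist() for p in P])
E
```

```text
top hand [[311.9, 191.1], [342.4, 203.9]] centre [[564.4, -45.2], [562.4, -43.9]] dist 79.6
top blob [[312.4, 192.6], [346.4, 201.9]] centre [[560.7, -46.5], [567.0, -53.7]] dist 84.8
[[141 141 140 142 141 142 146 150 153 154 154 156 156 155 154 154 155 156
  155]
 [141 141 141 141 141 144 148 152 155 154 156 156 156 154 154 155 155 155
  154]
 [141 142 140 141 142 145 150 153 154 155 156 155 156 153 153 155 155 155
  155]
 [141 141 142 141 142 146 151 154 154 154 154 156 154 153 154 156 156 156
  155]
 [142 141 141 140 144 149 153 152 149 144 147 151 153 154 154 155 156 155
  155]
 [141 141 141 142 146 151 150 144 136 134 134 142 151 153 155 156 156 155
  156]
 [141 140 141 144 149 152 149 139 133 134 134 140 149 153 156 156 155 155
  156]
 [141 141 141 145 151 151 148 140 137 138 139 142 149 154 156 156 154 154
  156]
 [141 142 143 145 152 153 150 144 135 119 124 140 149 154 156 155 155 156
  157]
 [141 140 142 148 152 153 151 148 134 109 116 138 150 155 156 154 155 156
  157]
 [141 136 132 141 148 149 152 151 146 132 135 146 154 156 155 155 155 157
  157]
 [140 132 119 125 131 134 141 148 149 148 149 153 154 155 156 155 156 157
  157]
 [138 130 115 116 116 118 121 127 133 139 146 152 154 156 155 155 157 157
  157]
 [134 124 114 115 115 112 107 100 104 114 127 139 148 151 153 155 156 156
  156]
 [133 120 116 116 115 114 109  99  92  96 106 119 130 136 145 152 156 155
  156]]
scene hand [[324.4, 184.9], [361.9, 178.1]] [[502.6, -61.1], [599.8, -101.6]] [[[439.6, -79.3], [536.4, -117.4], [565.7, -43.0], [468.9, -4.8]], [[536.8, -119.7], [633.5, -157.9], [662.9, -83.4], [566.1, -45.3]]]
scene blob [[326.0, 188.7], [362.6, 181.0]] [[490.7, -79.0], [588.1, -114.0]] [[[427.6, -97.1], [524.4, -135.2], [553.7, -60.8], [456.9, -22.7]], [[525.1, -132.2], [621.9, -170.3], [651.2, -95.9], [554.4, -57.7]]]
```

At this height I can already see pillar 1's tapped hole through the cover's hole. The offset is about 1 mm. I'll go down to hover height with a small correction and check the centring directly through the holes.

```bash
python3 - <<'E'
from h import *
from bench import *
bot.move_straight([564.7,-46.6,155],speed=50,force_limit=8)
h=bot.move_straight([564.7,-46.6,141],speed=20,force_limit=8); bot.sleep(.6)
print(h,get_grip_width(),np.round(get_wrist_force(),2),np.round(get_ee_pos(),2),np.round(get_tool_rot(),4),get_t())
T=np.mean([grab("top","top4")["pixels"].astype(float) for _ in range(6)],0).mean(2); S=np.mean([grab("scene","scene4")["pixels"].astype(float) for _ in range(6)],0)
np.savez("avg4.npz",T=T,S=S); t=load("top4")
P1,P2=[ray(t,p,88)[0] for p in [(312.25,193.1),(341.9,204.3)]]
print("expect cover-hole px (z=106.5 top face)",[proj(t,[[p[0],p[1],106.5]]).round(2).tolist() for p in (P1,P2)])
print(T[186:202,305:321].round().astype(int)); print(T[197:212,335:351].round().astype(int))
a=cv2.resize(T[180:215,300:360].astype(np.uint8),None,fx=9,fy=9,interpolation=3); b=cv2.resize(S[170:215,300:375,::-1].astype(np.uint8),None,fx=7.2,fy=6.2,interpolation=3)
o=np.zeros((600,540,3),np.uint8);o[:315,:540]=a[...,None];o[318:318+279]=b;cv2.imwrite("pics/fin.png",o)
E
```

```text
False 16.64777753344347 [-0.67  0.27 -4.35] [564.71 -46.6  141.  ] [3.1416 0.     2.7663] 23.0833
expect cover-hole px (z=106.5 top face) [[[312.24, 192.54]], [[342.37, 203.92]]]
[[141 141 140 133 128 143 152 154 155 155 156 155 154 154 155 156]
 [142 141 138 132 133 148 153 154 155 156 156 154 153 154 155 155]
 [141 139 134 130 139 150 153 154 155 156 155 154 154 154 156 155]
 [140 136 128 132 146 152 152 152 154 155 154 153 154 155 156 154]
 [140 133 124 138 150 152 149 145 148 149 152 153 154 156 155 155]
 [139 131 127 143 152 151 144 137 141 145 149 153 154 156 155 155]
 [137 129 131 148 152 148 137 119 124 140 147 153 155 155 154 155]
 [133 127 138 150 152 148 133 106 113 136 148 153 156 155 155 155]
 [126 128 144 152 153 150 140 123 125 141 150 155 156 155 155 156]
 [118 126 140 149 152 153 149 143 143 148 153 156 156 155 155 157]
 [116 119 127 136 144 148 150 150 151 152 155 156 155 155 156 157]
 [116 116 118 122 127 126 130 140 147 152 155 156 155 155 156 157]
 [117 116 116 117 115 109 107 118 134 144 150 151 153 155 156 157]
 [122 119 117 115 115 112 107 109 119 128 133 137 
[... 457 characters left out ...]
 102  62  41  38  38  39  39]
 [154 154 154 156 157 156 148 142 138 119  84  55  40  37  38  39]
 [154 154 154 156 157 150 132 123 133 130 110  83  52  39  37  38]
 [154 154 155 157 156 144 117 104 125 136 130 112  71  41  37  38]
 [152 154 156 158 157 146 125 113 128 140 142 130  92  56  40  37]
 [145 150 152 156 157 151 140 134 139 143 146 138 112  81  51  37]
 [131 136 138 145 150 150 148 147 148 148 147 140 125 105  68  41]
 [119 121 120 123 129 138 145 147 149 149 146 138 132 122  89  55]
 [116 116 114 108 106 117 128 134 141 146 143 135 137 133 114  83]
 [118 118 115 111 107 110 116 120 128 135 138 137 139 139 131 109]
 [128 123 118 117 115 114 115 116 119 123 129 138 141 141 138 124]]
```

View pics/fin.png

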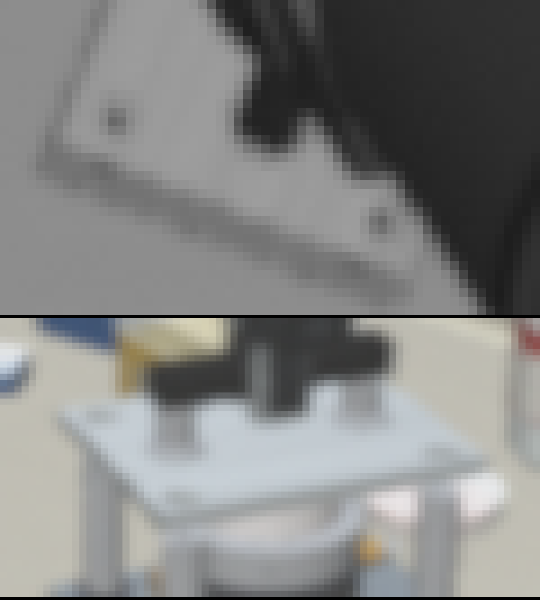

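At hover height the tapped holes show through both visible cover holes at (312.3,193.0) and (342,204.1). The hole centres are at about (312.45,192.7) and (342.1,204.2), against (312.24,192.54) and (342.37,203.92) expected for perfect alignment, so about 0.5 mm off. The scene view shows a level plate with a clear gap. I'll make a tiny trim, check the height by depth, and hand in.

```bash
python3 - <<'E'
from h import *
from bench import *
h=bot.move_straight([565.1,-46.6,140.6],speed=10,force_limit=8); bot.sleep(.6)
t=grab("top","top5"); z=cloud(t)[...,2]
print("plate top z",np.median(z[186:192,316:322]).round(1),"bench",np.median(z[235:250,330:400]).round(1))
print(h,get_grip_width(),np.round(get_wrist_force(),2),np.round(get_ee_pos(),2),np.round(get_tool_rot(),4),get_t())
if 101<np.median(z[186:192,316:322])<112: job.sign_off(); print("signed off")
E
```

```text
plate top z 107.6 bench 649.9
False 16.791856601396248 [-0.61 -0.03 -5.52] [565.1  -46.61 140.58] [-3.1416 -0.      2.7663] 24.5833
the job is handed in; nothing more can be done
signed off
```

The larger liner is fully home in the vessel, and the cover is held level about 1 cm above the pillars; the two corner holes I could see from above were centred to about 0.5 mm, the other two were hidden by the arm. I handed the job in at about 25 s with the cover still gripped.

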